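# Hold a handle post down in the V-block for drilling

## Task

The handle post is about to be cross-drilled: first press the lid of the drill-bit case fully shut, until its catch snaps, so that no chips get in. Then lay the turned post in the V-block with its thin end sticking out of the open end and the end face of its thick barrel against the stop, down on both sloping faces. Finish while still holding it there with the gripper, pressed firmly down into the V, and leave the hammer, drill and screw box where they are.

Things in the scene. Friction and masses are not known exactly. Their poses are not given: they have to be found in the camera images.
- case_lid (a joint): lid angle of the drill-bit case, rad: 0 shut, 1.57 upright, 1.85 end stop. The stiff hinge keeps the lid where it is left. Between about 0.09 and 0.035 a sprung roller catch behind the middle of the front wall must be pressed past: about 7 N at the lid's front edge, double at half depth. Resting on the catch is not shut; once past, the lid snaps to 0 and the catch keeps it there
- case_hinge (a point): middle of the hinge line of the drill-bit case, a grey steel box 120 mm deep, 200 mm wide, 40 mm high, fixed on the bench, drill bits inside. The hinge lies along y at the far upper edge, 40 mm above the bench; x points from the case's front to the hinge, z up; the front wall is 120 mm towards -x. The opening lid rises from the front, up and over towards +x
- lid_edge (a point): middle of the lid's free (front) edge, on its outer face, the side to push. The lid is a shallow steel tray, 120 mm from hinge to edge, 200 mm wide, 10 mm thick; its outer face lies 10 mm outside the hinge line (50 mm above the bench when shut). A thumb tab stands out 10 mm from the middle of the edge
- post_mid (a point): centre of the thick barrel, on its axis, of the loose aluminium handle post lying on the bench (axis 20 mm up). x runs along the post to its thick end face; y and z may be turned anyhow about it. Barrel 40 mm in diameter, x from -35 to +35 mm; thin tenon 20 mm in diameter, x from -65 to -35 mm. About 0.27 kg, plain smooth metal
- vee_home (a point): where the barrel's centre is when the post is home in the V-block, 66.8 mm above the bench; x along the V from its open end to the stop, z up. Dark steel block, x from -27 to +35 mm, 60 mm wide, fixed; flat top 11.8 mm below this point, so fingertips gripping the barrel's sides must be less than 10 mm below its axis. 90 degree V, 33 mm wide at the top
- vee_stop (a point): middle of the face of the V-block's stop that the barrel's end face touches, 35 mm beyond vee_home on the V's axis; same axes. The stop is a steel plate 8 mm thick, 50 mm wide, standing across the V's end up to 6 mm above this point. The steel base plate under block and stop is 10 mm thick, 100 mm wide, x from -116 to +54 mm from here
- post: the whole post, same frame as post_mid
- vee_left: the V-block's cheek on the +y side of vee_home, with one sloping face; same axes, origin on the bench under the middle of the block
- vee_right: the V-block's cheek on the -y side of vee_home, with the other sloping face; same axes, origin on the bench under the middle of the block
- hammer: bystander: a hammer about 260 mm long lying crosswise beyond the work, to be left alone
- drill: bystander: a cordless drill lying on its side, 66 mm high, beyond the work on the right; to be left alone
- screw_box: bystander: a closed cardboard box 75 x 115 x 55 mm beyond the work on the left; origin under its centre; to be left alone
There are look-alikes about, which are no part of the job. There is more than one size of the post; the job needs the smallest.

How it is judged:
By the outcome, as a careful person would: the job done as asked, in the order asked, and still so for the second after the job is handed in, while the arm keeps its last pose, push and grip.
It also fails if it takes over 61 s, if anything falls off the work surface, if the arm or the gripper's body presses on something with over 40 N, if the wrist force passes 120 N, or if a joint passes its speed limit or range.

## Robot

A 6-joint arm with a two-finger parallel gripper is mounted at the origin on the work surface. World frame = base frame: x ahead of the robot, y to its left, z up, the work surface at z = 0. Lengths are in mm, angles in rad, forces in N, time in s.
With the tool pointing down it reaches from about 325 to 875 mm from the base axis. Payload 4.4 kg.
Tool frame: the origin (TCP) lies on the centre line of the jaws, within the pads' length; the fingertips stand ahead of it and the grasp point (between the pads) lies 6 mm ahead of it (ctrl.tcp_to_tips is the z of the fingertips in the tool frame, in mm); z points along the fingers, y is the direction in which the jaws open and shut (so a half turn about z gives the same grasp; the last joint's range is limited). The gripper opens to 85 mm and grips with 20 to 120 N. Pads are 22 mm wide; open, the fingers measure 114 mm over their backs; the gripper's body (76 mm by 85 mm) begins 54 mm behind the grasp point. The pads swing forward as they close: fully open they stand 13 mm farther back than shut.
Start: joints at [-1.419, 0.207, 1.542, -0, 1.393, -0.15], TCP at [170.9, -549.018, 256.282] pointing down, gripper open.
Joint ranges: [-2.73, 2.73], [-0.86, 2.22], [0.23, 2.46], [-1.11, 4.25], [0.08, 2.63], [-2.82, 2.82]. Speed limits (rad/s): [2.79, 2.79, 3.14, 3.14, 3.14, 3.14].

## Interface

Orientations are given as a 3x3 rotation matrix whose columns are the frame's x, y, z axes.
In Python, from plant import ctrl, sensors, optics gives the robot as it stands. Calls block until the motion is done:
- ctrl.move_ptp(position, orientation): joint-space move of the TCP to a pose.
- ctrl.move_l(position, rot=None, vel=150, threshold=None): straight line of the TCP; rot=None keeps the orientation; vel is the mean speed in mm/s. With threshold (N) it stops when the force on the tool has changed by that much, and returns True; else False.
- ctrl.set_joints(angles): joint-space move.
- ctrl.gripper_to(opening, force=None): finger opening in mm; force is the grip in N (None keeps the last); returns when the fingers have stopped.
- ctrl.hold(seconds).
- ctrl.solve_ik(position, orientation): joint angles nearest the present ones, or None.
- sensors.read_state(): the state.
- optics.grab_frame(name): name is "scene" or "top" or "wrist"; returns (picture, depth): 400x640x3 uint8, red, green, blue; 400x640 float32, mm along the optical axis (not along the pixel's ray), 0 where there is no reading.
- optics.camera_params(name): a dict with "mtx" (3x3 intrinsics, pixels), "R" (3x3) and "t" (3): a world point X has camera coordinates R X + t; the wrist camera has in their place "T_tool_cam" (4x4, takes a point from camera to tool coordinates, whose origin is the TCP and whose axes are the flange's). Camera axes: x right, y down, z forward; pixel columns grow to the right and rows downward; lengths in mm; the calibration is good to about 2 mm. A picture is of the moment at which its call begins: read the wrist's pose just before it. camera_params takes no time and is no camera call.
A pose or a line that the arm cannot do raises ctrl.MotionError and nothing moves.
- ctrl.finish_job(): hands the job in, once; it reports no verdict.
The state is a dict: "t": time; "q": joint angles; "qvel": joint speeds; "tau": joint torques, N m; "eef_pos": TCP position; "eef_rot": TCP orientation; "force": force on the tool from outside, world axes, zero at the start; "wrist_torque": the same for the moment, N m; "grip_width": finger opening in mm.
Only numpy, scipy, OpenCV 4.12 (cv2) and the standard library are available. Lean on these libraries where they do the work, as an engineer would, in place of code of your own. Each camera call takes 0.05 s, during which the arm holds its last target.

## Working session

There is one attempt and no reset: what is moved stays moved. The work goes in short steps, each a Python script; the robot and the scene stay as the last script left them, time stands still between calls to the robot, and variables do not carry over. Pictures are saved under pics/ and viewed, and the job is handed in when it is done.

```bash
ls; mkdir -p pics
python3 - <<'E'
from plant import ctrl,sensors,optics
import cv2,numpy as np
for n in ("scene","top"):
    p,d=optics.grab_frame(n); cv2.imwrite(f"pics/{n}0.png",p[:,:,::-1]); np.save(f"pics/{n}0.npy",d)
    c=optics.camera_params(n); print(n,c, d.min(),d.max())
print(sensors.read_state()); print(ctrl.tcp_to_tips)
E
```

```text
pics
scene {'mtx': array([[498.69815755,   0.        , 310.85851863],
       [  0.        , 498.69815755, 207.24492961],
       [  0.        ,   0.        ,   1.        ]]), 'R': array([[ 1.03721070e-01,  9.94606041e-01,  8.73060994e-04],
       [ 5.52977395e-01, -5.69367912e-02, -8.31248581e-01],
       [-8.26715151e-01,  8.67007755e-02, -5.55900202e-01]]), 't': array([ -49.73985821, -233.82117901, 1723.05526246])} 0.0 3690.0408
top {'mtx': array([[363.72437059,   0.        , 323.3478454 ],
       [  0.        , 363.72437059, 192.62783043],
       [  0.        ,   0.        ,   1.        ]]), 'R': array([[ 0.02864262, -0.99945787,  0.01623467],
       [-0.98315413, -0.03110104, -0.18011299],
       [ 0.18052026, -0.01080228, -0.98351195]]), 't': array([-16.37799977, 564.89480873, 898.49263043])} 0.0 1955.6401
{'t': 0.1, 'q': array([-1.41948040e+00,  2.07398029e-01,  1.54282081e+00,  7.59589955e-06,
        1.39348261e+00, -1.50512188e-01]), 'qvel': array([-0.00131525,  0.00015725, -0.00191959, -0.00114776, -0.00152273,
       -0.00090486]), 'tau': array([-9.65373256e-04, -3.84098268e+01, -2.92548162e+01, -2.31399326e-04,
        4.92447551e-03, -6.24380206e-06]), 'eef_pos': array([ 170.81654092, -548.38134979,  255.20128987]), 'eef_rot': array([[ 9.54795098e-01,  2.97264570e-01, -3.10486576e-04],
       [ 2.97264556e-01, -9.54792875e-01,  2.08582584e-03],
       [ 3.23591749e-04, -2.08383294e-03, -9.99997776e-01]]), 'force': array([-0.19611174,  0.24506754, -0.71441227]), 'wrist_torque': array([ 0.03068483,  0.02532339, -0.01751238]), 'grip_width': 85.51152353825508}
25.0
```

View pics/scene0.png

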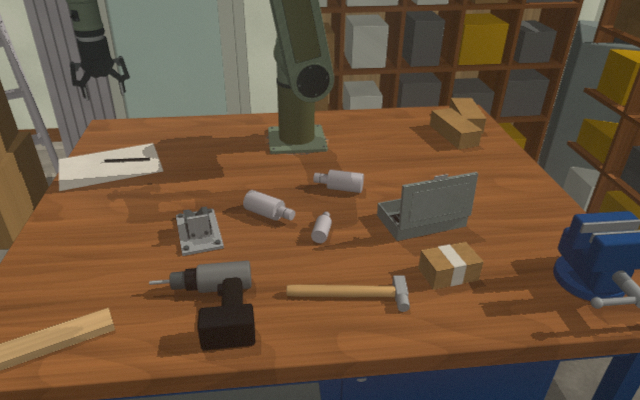

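View pics/top0.png

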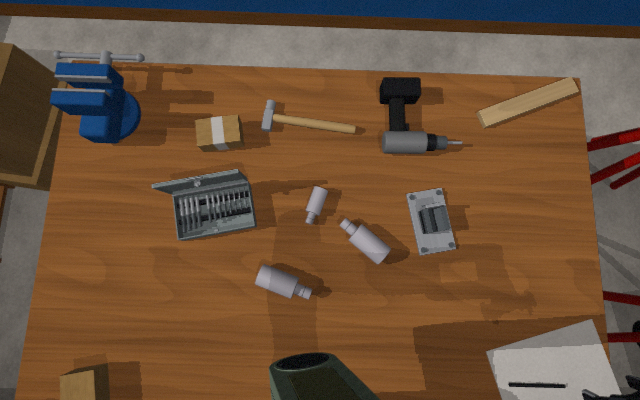

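Scene and top views: three posts can be taken for the target, at top pixels (317,204), (366,241) and (284,282). The first is clearly the smallest. The case is at (214,208) with its lid upright, and the V-block is at (432,221). Next: close crops and measurements.

```bash
cat > h.py <<'E'
from plant import ctrl,sensors,optics
import cv2,numpy as np
def ray(cam,uv):
    c=optics.camera_params(cam); K,R,t=c["mtx"],c["R"],c["t"]
    d=R.T@np.linalg.inv(K)@np.array([uv[0],uv[1],1.]); return -R.T@t,d
def onplane(cam,uv,z):
    o,d=ray(cam,uv); return o+d*(z-o[2])/d[2]
def cloud(cam,depth):
    c=optics.camera_params(cam);K,R,t=c["mtx"],c["R"],c["t"]
    v,u=np.mgrid[0:400,0:640]; P=np.stack([(u-K[0,2])/K[0,0]*depth,(v-K[1,2])/K[1,1]*depth,depth],-1)
    W=(P-t)@R; W[depth<=0]=np.nan; return W
def project(cam,X):
    c=optics.camera_params(cam);p=c["mtx"]@(c["R"]@np.asarray(X,float)+c["t"]);return p[:2]/p[2]
E
python3 - <<'E'
from h import *
p=cv2.imread("pics/top0.png")
a=cv2.resize(p[160:280,140:300],None,fx=2.5,fy=2.5*1,interpolation=cv2.INTER_CUBIC)
b=cv2.resize(p[160:280,300:460],None,fx=2.5,fy=2.5,interpolation=cv2.INTER_CUBIC)
s=cv2.imread("pics/scene0.png")
c=cv2.resize(s[160:250,370:490],None,fx=3.33,fy=3.33,interpolation=cv2.INTER_CUBIC)
e=cv2.resize(s[170:260,160:280],None,fx=3.33,fy=3.33,interpolation=cv2.INTER_CUBIC)
im=np.zeros((600,800,3),np.uint8); im[:300,:400]=a; im[:300,400:]=b; im[300:300+c.shape[0],:c.shape[1]]=c;im[300:300+e.shape[0],400:400+e.shape[1]]=e
cv2.imwrite("pics/crop1.png",im)
W=cloud("top",np.load("pics/top0.npy"))
for n,uv in dict(bench=(340,160),post=(317,204),p2=(366,241),p3=(284,282),block=(430,205),plate=(412,215)).items(): print(n,W[uv[1],uv[0]].round(1))
# posts by height>8
Z=W[...,2]; m=((Z>8)&(Z<70)).astype(np.uint8)
n,l,st,ce=cv2.connectedComponentsWithStats(m)
for i in range(1,n):
    if st[i,4]>60: print(i,st[i],W[l==i].mean(0).round(1),np.nanmax(Z[l==i]))
E
```

```text
bench [ 6.689e+02 -4.390e+01  4.000e-01]
post [536.7  16.3  37.8]
p2 [ 442.7 -111.2   56.6]
p3 [335.5  92.2  52.3]
block [ 537.8 -271.7   72.8]
plate [ 519.2 -242.4    6.7]
7 [ 380   77   83   77 2853] [ 776.7 -217.1   51.9] 69.53584072453135
8 [ 477   76  102   51 1782] [ 855.2 -576.5   18.8] 24.31871903731404
9 [  86   88   55   55 1130] [759.5 556.9  33.2] 69.9909847951674
10 [ 261   99   95   35 1038] [772.4  68.5  21.9] 29.85268336690742
11 [ 195  114   49   38 1464] [721.1 285.4  49.3] 59.10713120214064
12 [ 168  176   89   65 2598] [525.  300.1  30.9] 69.93953296143665
13 [306 186  22  39 478] [539.4  20.5  33.5] 43.06614792118669
14 [ 407  188   49   67 1958] [ 500.8 -288.    23.7] 69.91965870990417
15 [ 340  218   51   46 1014] [ 443.5 -112.3   47.6] 59.11404121172024
18 [ 255  264   58   35 1087] [334.3  99.7  47.7] 59.91349868837866
19 [  60  364   49   36 1508] [ 89.5 550.3  50.2] 66.48423858644774
20 [509 383  57   5 167] [  99.  -550.9   10.3] 14.89564642688507
```

View pics/crop1.png

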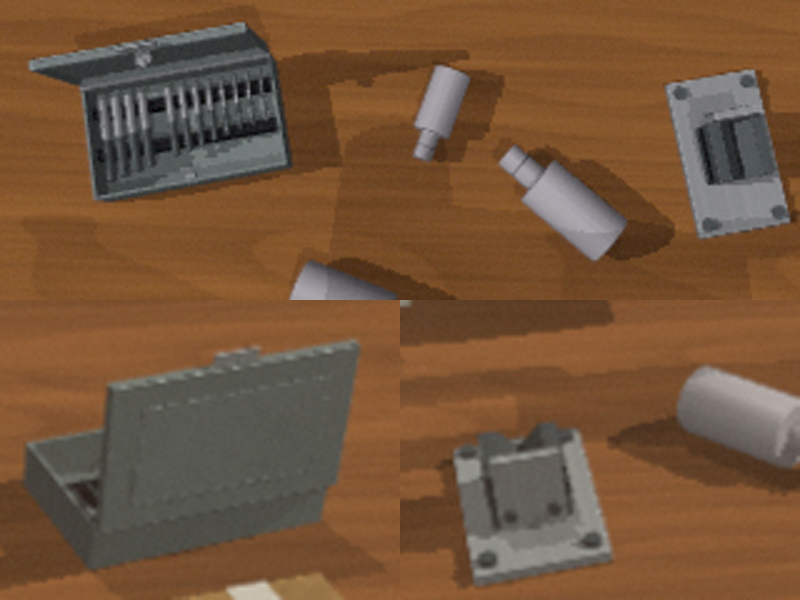

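Run:
```python
from h import *
f=lambda x,y:((300+(x-400)/2.5) if x>=400 else 140+x/2.5,160+y/2.5)
print("plate",[onplane("top",f(*q),10).round(1)[:2] for q in [(667,85),(758,70),(790,222),(700,238)]])
print("post tenon/thick ends z20",onplane("top",f(424,158),20),onplane("top",f(452,67),20))
print("case front corners z40",onplane("top",f(97,199),40),onplane("top",f(290,165),40))
print("lid edge corners",[onplane("top",f(*q),160).round(1) for q in [(30,65),(245,24)]])
W=cloud("top",np.load("pics/top0.npy"))
for q in [(30,66),(33,68),(243,26),(160,42),(60,66),(200,36)]:
    u=f(*q);print(W[int(u[1]),int(u[0])].round(1))
Ws=cloud("scene",np.load("pics/scene0.npy"))
g=lambda x,y:(370+x/3.33,160+(y-300)/3.33)
for q in [(120,400),(340,360),(230,380),(240,450),(130,500),(320,470),(110,540),(200,540),(300,515)]:
    u=g(*q);print("s",q,Ws[int(u[1]),int(u[0])].round(1))
print(optics.camera_params("wrist"))
```

```text
plate [array([ 576.1, -228.2]), array([ 596.1, -328.8]), array([ 431.6, -358. ]), array([ 412. , -261.2])]
post tenon/thick ends z20 [487.19958783  34.44746179  20.        ] [586.71501776   7.65327732  20.        ]
case front corners z40 [433.01151072 367.79495494  40.        ] [473.80177924 172.50994805  40.        ]
lid edge corners [array([548.2, 395.9, 160. ]), array([593.4, 201.9, 160. ])]
[548.2 395.7 160.4]
[545.9 393.1 160.4]
[592.5 204.3 159.3]
[575.5 279.  160.5]
[556.  384.5 123.1]
[581.2 242.3 161.2]
s (120, 400) [597.4 210.9 150.1]
s (340, 360) [560.5 384.3 150.6]
s (230, 380) [577.5 296.7 149.2]
s (240, 450) [583.1 310.8  91.9]
s (130, 500) [600.7 226.7  65.6]
s (320, 470) [561.1 386.4  54.1]
s (110, 540) [593.1 218.1  24.4]
s (200, 540) [578.3 293.8   7.6]
s (300, 515) [556.6 379.8  10.8]
{'mtx': array([[307.24986596,   0.        , 323.92742581],
       [  0.        , 307.24986596, 204.3014731 ],
       [  0.        ,   0.        ,   1.        ]]), 'T_tool_cam': array([[ 6.49948175e-04, -9.44873901e-01, -3.27433792e-01,
         8.48917014e+01],
       [ 9.99999762e-01,  6.89776639e-04, -5.50927546e-06,
        -7.61252771e-01],
       [ 2.31061751e-04, -3.27433711e-01,  9.44874125e-01,
        -1.17032235e+02],
       [ 0.00000000e+00,  0.00000000e+00,  0.00000000e+00,
         1.00000000e+00]])}
```

```bash
cat >> h.py <<'E'
def Rz(psi): 
    c,s=np.cos(psi),np.sin(psi); return np.array([[c,s,0],[s,-c,0],[0,0,-1.]])
def wsave(name):
    s=sensors.read_state(); p,d=optics.grab_frame("wrist"); T=optics.camera_params("wrist")["T_tool_cam"]
    A=np.eye(4);A[:3,:3]=s["eef_rot"];A[:3,3]=s["eef_pos"]; M=A@T
    cv2.imwrite(f"pics/{name}.png",p[:,:,::-1]); np.savez(f"pics/{name}.npz",M=M,d=d); print(name,s["t"],s["eef_pos"].round(1),s["q"].round(2))
def won(name,uv,z):
    M=np.load(f"pics/{name}.npz")["M"];K=optics.camera_params("wrist")["mtx"]
    d=M[:3,:3]@np.linalg.inv(K)@np.array([uv[0],uv[1],1.]);o=M[:3,3]; return o+d*(z-o[2])/d[2]
def wcloud(name):
    f=np.load(f"pics/{name}.npz");M=f["M"];d=f["d"];K=optics.camera_params("wrist")["mtx"]
    v,u=np.mgrid[0:400,0:640];P=np.stack([(u-K[0,2])/K[0,0]*d,(v-K[1,2])/K[1,1]*d,d],-1);W=P@M[:3,:3].T+M[:3,3];W[d<=0]=np.nan;return W
E
python3 - <<'E'
from h import *
ctrl.move_ptp([525,-290,230],Rz(0.196)); ctrl.hold(.2); wsave("wv")
ctrl.move_ptp([560,17,230],Rz(-0.263)); ctrl.hold(.2); wsave("wp")
E
```

```text
wv 1.9167 [ 524.5 -291.   230.1] [-0.65  0.28  1.51 -0.    1.35  0.73]
wp 3.35 [560.2  15.8 230. ] [-0.13  0.2   1.61 -0.    1.34  1.71]
```

View pics/wv.png

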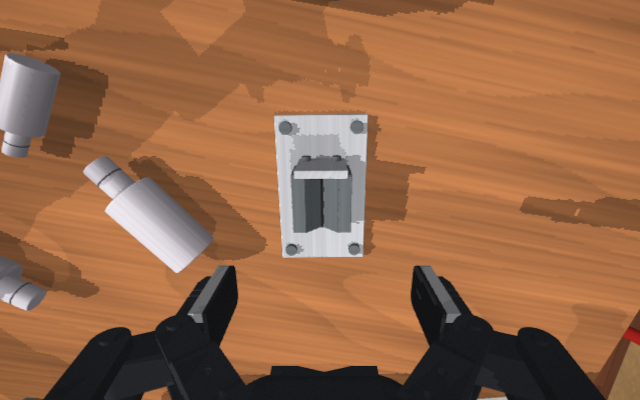

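View pics/wp.png

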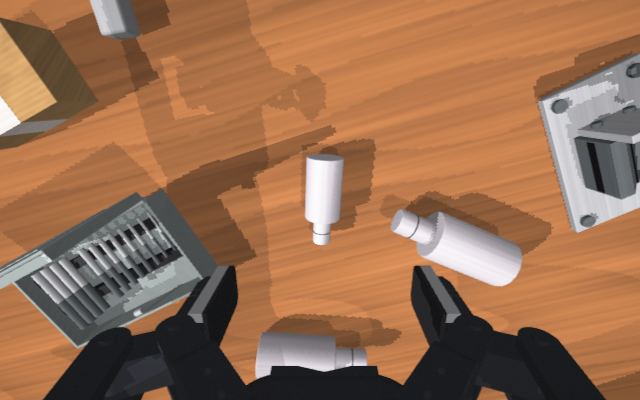

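wv shows the V-block (plate corners near (275,115) and (366,257)), with its stop at (321,174) on the far side and the V opening toward the robot. wp shows the small post, barrel (324,188) and tenon (321,235). Zooming in to refine both.

Run:
```python
from h import *
a=cv2.imread("pics/wv.png")[105:265,265:375]; b=cv2.imread("pics/wp.png")[140:260,280:370]
A=cv2.resize(a,None,fx=3.6,fy=3.6,interpolation=cv2.INTER_CUBIC);B=cv2.resize(b,None,fx=4,fy=4,interpolation=cv2.INTER_CUBIC)
im=np.zeros((580,800,3),np.uint8);im[:A.shape[0],:A.shape[1]]=A;im[:B.shape[0],400:400+B.shape[1]]=B
cv2.imwrite("pics/z1.png",im)
# post by colour: low-saturation bright
p=cv2.imread("pics/wp.png");hsv=cv2.cvtColor(p,cv2.COLOR_BGR2HSV)
m=((hsv[...,1]<60)&(hsv[...,2]>100)).astype(np.uint8)
n,l,st,ce=cv2.connectedComponentsWithStats(m); i=l[190,324]; print(st[i])
rows=[]
for v in range(st[i,1],st[i,1]+st[i,3]):
    u=np.flatnonzero(l[v]==i); rows.append((v,u.min(),u.max()))
for r in rows[::6]+rows[-3:]: print(r)
W=wcloud("wp"); 
P=W[l==i]; P=P[np.isfinite(P[:,2])]; 
ax=np.array([np.cos(-.263),np.sin(-.263)])
print("zmax",np.percentile(P[:,2],[50,90,99]))
# plate mask
q=cv2.imread("pics/wv.png");Wv=wcloud("wv");Z=Wv[...,2]
for lo,hi,nm in ((5,15,"plate"),(50,60,"top"),(68,78,"stop")):
    mm=((Z>lo)&(Z<hi));mm[:,:240]=0;mm[:,400:]=0;mm[262:]=0;mm=mm.astype(np.uint8)
    Q=Wv[mm>0][:,:2].astype(np.float32); r=cv2.minAreaRect(Q);print(nm,len(Q),r,np.median(Z[mm>0]))
```

```text
[ 305  154   39   91 2791]
(154, np.int64(316), np.int64(328))
(160, np.int64(306), np.int64(343))
(166, np.int64(306), np.int64(342))
(172, np.int64(306), np.int64(342))
(178, np.int64(306), np.int64(341))
(184, np.int64(306), np.int64(341))
(190, np.int64(306), np.int64(340))
(196, np.int64(305), np.int64(340))
(202, np.int64(305), np.int64(340))
(208, np.int64(305), np.int64(339))
(214, np.int64(305), np.int64(339))
(220, np.int64(308), np.int64(337))
(226, np.int64(313), np.int64(330))
(232, np.int64(313), np.int64(329))
(238, np.int64(313), np.int64(329))
(244, np.int64(317), np.int64(325))
(242, np.int64(314), np.int64(328))
(243, np.int64(315), np.int64(327))
(244, np.int64(317), np.int64(325))
zmax [35.37700321 39.24183194 40.33796893]
plate 7860 ((507.3063049316406, -290.34051513671875), (170.0736846923828, 99.94507598876953), 11.73192024230957) 9.574122903771894
top 2061 ((511.31048583984375, -289.55426025390625), (70.53020477294922, 60.03941345214844), 11.734514236450195) 54.34608707700045
stop 488 ((541.9063720703125, -283.09588623046875), (8.036798477172852, 49.60567092895508), 11.972821235656738) 72.23783813751447
```

View pics/z1.png

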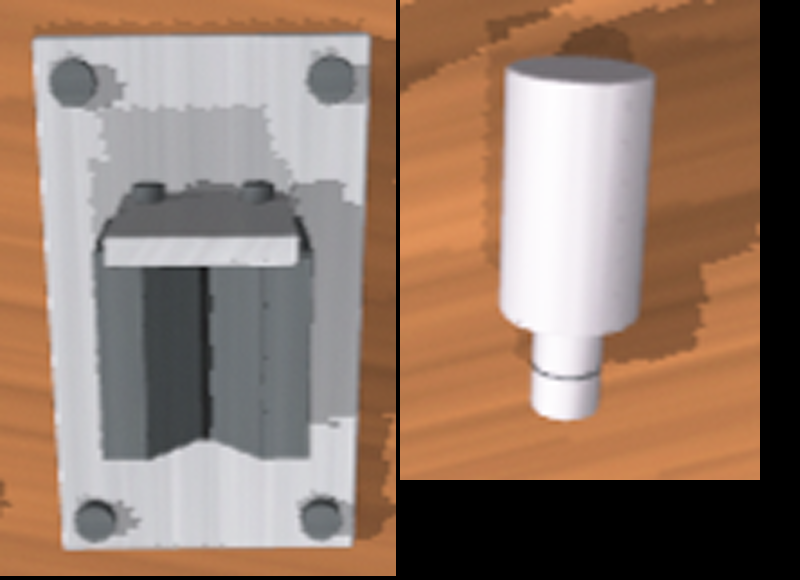

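Run:
```python
from h import *
from scipy.optimize import least_squares
p=cv2.imread("pics/wp.png");hsv=cv2.cvtColor(p,cv2.COLOR_BGR2HSV)
m=((hsv[...,1]<60)&(hsv[...,2]>100)).astype(np.uint8)
n,l,st,ce=cv2.connectedComponentsWithStats(m); i=l[190,324]
m=cv2.erode((l==i).astype(np.uint8),np.ones((3,3)))
m2=m.copy();m2[:163]=0;m2[214:]=0
W=wcloud("wp");P=W[m2>0];P=P[np.isfinite(P[:,2])]
def f(a):
    d=(P[:,1]-a[1]-np.tan(a[0])*(P[:,0]-550))*np.cos(a[0]); return np.hypot(d,P[:,2]-a[2])-20
r=least_squares(f,[-.26,17,20],loss="soft_l1");a=r.x;print(a,np.std(r.fun))
ax=np.array([np.cos(a[0]),np.sin(a[0])])
Q=W[(l==i)];Q=Q[np.isfinite(Q[:,2])&(Q[:,2]>5)];s=(Q[:,:2]-[550,a[1]])@ax
print("ext",np.percentile(s,[0,.5,1,99,99.5,100]))
for s0 in (np.percentile(s,99.7)-35,np.percentile(s,.3)+65): print("mid",np.array([550,a[1]])+ax*s0)
# tenon/barrel step check + lid in that view
T=W;Z=T[...,2]
```

```text
[-0.31247346 20.70690713 19.26460273] 0.5945789417594974
ext [-63.7023336  -62.19260069 -61.08035367  36.09690706  36.13323382
  36.24122085]
mid [551.10833462  20.34885195]
mid [552.07845326  20.0354484 ]
```

Run:
```python
from h import *
ctrl.move_ptp([560,290,330],Rz(0.206)); ctrl.gripper_to(0,60); wsave("wc")
print(sensors.read_state()["t"],sensors.read_state()["grip_width"])
```

```text
wc 5.2833 [560.  290.1 330. ] [ 0.34  0.28  1.3  -0.    1.56  1.71]
5.3333 -0.08233699138177471
```

View pics/wc.png

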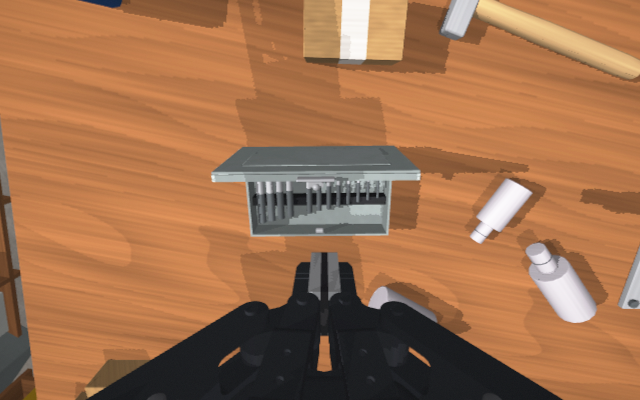

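wc shows the open lid, with its front edge along row 177 (columns 212–420) and the thumb tab at (320,180). The outer face is above that and the case front rim is at row 235. Fitting the lid from depth.

Run:
```python
from h import *
W=wcloud("wc")
for uv in [(250,235),(387,235),(318,235),(216,177),(417,175),(230,177),(400,175),(245,150),(390,150),(320,150),(320,160),(320,168),(320,172),(290,174),(290,178),(320,183),(320,145)]: print(uv,W[uv[1],uv[0]].round(1))
Q=W[150:172,250:385].reshape(-1,3);Q=Q[np.isfinite(Q[:,2])&(Q[:,2]>55)]
c=Q.mean(0);n=np.linalg.svd(Q-c)[2][2];print("plane",c,n,np.std((Q-c)@n))
m=(np.abs(W[...,2]-40)<4);m[:190]=0;m[245:]=0;m[:,:230]=0;m[:,410:]=0
print(cv2.minAreaRect(W[m][:,:2].astype(np.float32)))
```

```text
(250, 235) [436.2 374.8  39.2]
(387, 235) [477.6 180.1  40.4]
(318, 235) [456.  277.9  38.2]
(216, 177) [551.7 394.5 161.1]
(417, 175) [592.7 206.6 159.6]
(230, 177) [554.1 381.7 160.1]
(400, 175) [589.6 222.8 160.6]
(245, 150) [562.3 392.2  61.9]
(390, 150) [600.5 217.   71.2]
(320, 150) [583.2 300.6  72.5]
(320, 160) [580.7 299.5 122.4]
(320, 168) [578.3 298.7 150.2]
(320, 172) [576.6 298.2 160. ]
(290, 174) [568.8 325.9 159.8]
(290, 178) [565.2 325.2 160.8]
(320, 183) [563.2 295.6 149.5]
(320, 145) [578.7 300.6  -0. ]
plane [579.71472378 302.79622628 120.72427833] [0.97476295 0.21396717 0.06368082] 0.4090468926980773
((489.1470947265625, 284.3594055175781), (70.35360717773438, 200.6188507080078), 11.945890426635742)
```

Run:
```python
from h import *
H=np.array([573.5,302.2,40.]);psi=.21;x=np.array([np.cos(psi),np.sin(psi),0]);r=112
def tcp(cx,tz): return H*[1,1,0]+x*(cx+11)+np.array([0,0,tz+25])
def st(l):
    s=sensors.read_state();print(l,round(s["t"],2),s["eef_pos"].round(1),s["force"].round(1))
ctrl.move_ptp(tcp(32,215),Rz(psi))
ctrl.move_l(tcp(32,150),vel=250); st("behind")
for th in [1.45,1.25,1.0,.75,.5,.3,.15]:
    cx=-r*np.cos(th)+10*np.sin(th); z=40+r*np.sin(th)+10*np.cos(th)
    if th==1.45: z=150
    hit=ctrl.move_l(tcp(cx,z),vel=150,threshold=45); st((th,hit))
    if hit: break
wsave("lid1")
```

```text
behind 6.25 [615.6 311.3 176.8] [-0.5  0.6  0.4]
(1.45, False) 6.63 [582.3 304.5 178.4] [ 0.1 -0.2  0.2]
(1.25, False) 6.93 [559.7 299.3 175.2] [ 0.1  0.1 -0.8]
(1.0, False) 7.27 [533.7 293.7 164.4] [ 0.8  0.3 -0.1]
(0.75, False) 7.6 [511.1 288.8 148.4] [-0.2  0.4 -0.4]
(0.5, False) 7.93 [493.  285.  127.3] [-0.2 -0.4 -0.4]
(0.3, False) 8.23 [482.6 282.7 107.5] [0.3 1.1 0.7]
(0.15, False) 8.49 [477.2 281.6  91.5] [ 0.4  0.6 -0.4]
lid1 8.4917 [477.2 281.6  91.5] [0.38 0.36 1.73 0.   1.06 1.74]
```

View pics/lid1.png

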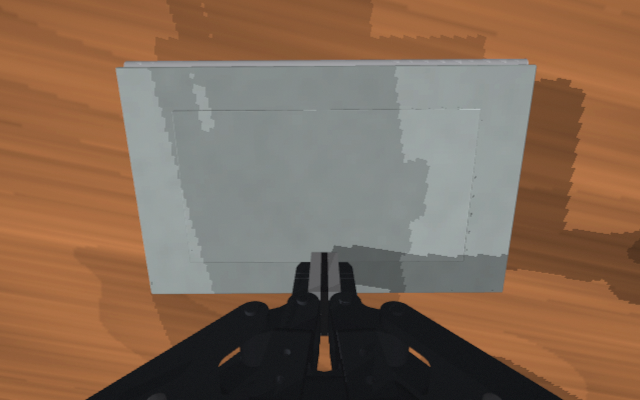

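lid1 shows the lid nearly down, with its front edge at row 292 under the fingertips (325,285). Pressing it past the catch.

Run:
```python
from h import *
s=sensors.read_state();p=s["eef_pos"].copy()
for z in (80,74,70,66):
    hit=ctrl.move_l([p[0]-1,p[1],z],vel=40,threshold=30); s=sensors.read_state();print(z,hit,s["t"],s["eef_pos"].round(1),s["force"].round(1))
    if hit:break
ctrl.hold(.15);s=sensors.read_state();print(s["force"],s["eef_pos"])
q=s["eef_pos"];ctrl.move_l([q[0],q[1],170],vel=250);wsave("lid2")
W=wcloud("lid2");Q=W[140:260:4,250:400:4].reshape(-1,3);print(np.nanpercentile(Q[:,2],[2,20,50,80,98]))
m=np.abs(W[...,2]-50)<15;m[300:]=0
P=W[m];c=P.mean(0);n=np.linalg.svd((P-c)[::7],full_matrices=False)[2][2];print(c,n)
```

```text
80 False 8.9833 [477.  281.9  80. ] [0.9 0.1 2.2]
74 False 9.2833 [477.3 282.1  75.4] [-2.  -1.2 11. ]
70 False 9.5333 [477.5 282.2  75.2] [-10.7  -4.6  33.2]
66 False 9.7833 [477.5 282.3  74.9] [-19.9  -9.3  55.3]
[-19.89119543  -8.66961116  55.12577548] [477.56425139 282.2674156   74.92995309]
lid2 10.5 [477.  282.  169.4] [ 0.38  0.25  1.68 -0.    1.21  1.74]
[-1.35084867  1.01539032 50.44901568 51.29977958 52.3716497 ]
[521.47819073 285.81609234  49.83988375] [ 0.00982659 -0.0120969   0.99987854]
```

View pics/lid2.png

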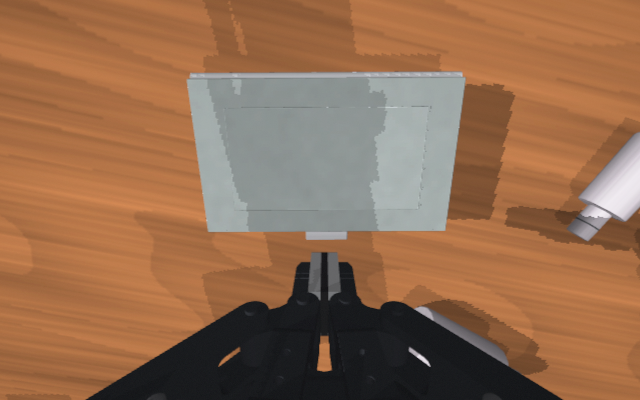

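lid2 shows the lid flat and shut: face level at z≈50 mm, slope 0.01, tab at (326,236), and it held firm at 50 mm under 55 N. Now the post. I'll touch the bench with the tips at the pre-grip opening to calibrate tip height.

Run:
```python
from h import *
yaw=-.3125;ax=np.array([np.cos(yaw),np.sin(yaw)]);g=np.array([551.5,20.2])-3*ax
def st(l):
    s=sensors.read_state();print(l,round(s["t"],2),s["eef_pos"].round(1),s["force"].round(1),round(s["grip_width"],1))
ctrl.move_ptp([g[0],g[1],150],Rz(yaw)); ctrl.gripper_to(54); st("above"); wsave("pre")
```

```text
above 12.17 [548.7  21.3 150.1] [ 0.3 -0.5  0.3] 53.9
pre 12.1667 [548.7  21.3 150.1] [-0.12  0.26  1.71 -0.    1.17  1.76]
```

View pics/pre.png

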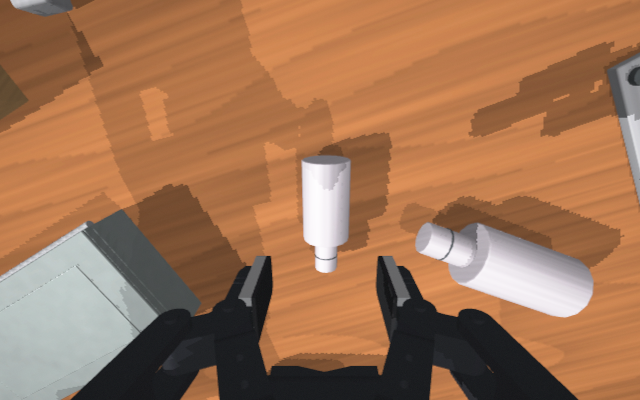

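pre shows the small post lined up between the pads, with its axis at column 326 parallel to the fingers. The larger post at (420,240) is about 80 mm to the side and clear.

Run:
```python
from h import *
def st(l):
    s=sensors.read_state();print(l,round(s["t"],2),s["eef_pos"].round(1),s["force"].round(1),round(s["grip_width"],1));return s
yaw=-.3125;ax=np.array([np.cos(yaw),np.sin(yaw)]);g=np.array([551.5,20.2])-3*ax
ctrl.move_l([*g,38],vel=150); st("38")
hit=ctrl.move_l([*g,12],vel=25,threshold=5); s=st(hit)
z0=s["eef_pos"][2]
ctrl.move_l([*g,z0+14],vel=60)
ctrl.gripper_to(30,90); s=st("gripped")
```

```text
38 13.12 [549.5  21.   38.8] [0.5 0.9 0.2] 53.9
True 13.82 [548.6  21.1  21.3] [ 0.4 -0.2  5. ] 53.8
gripped 14.5 [548.6  21.1  35.8] [-2.8 -0.6  5.9] 37.5
```

Run:
```python
from h import *
def st(l):
    s=sensors.read_state();print(l,round(s["t"],2),s["eef_pos"].round(1),s["force"].round(1),round(s["grip_width"],1));return s
s=st("a");p=s["eef_pos"]
ctrl.move_l([p[0],p[1],130],vel=120); st("lift");wsave("lift"); 
p,d=optics.grab_frame("scene");cv2.imwrite("pics/sl.png",cv2.resize(p[100:280,240:440],None,fx=4,fy=3.3)[:,:,::-1] if 0 else cv2.resize(p[130:260,260:420],None,fx=4,fy=4,interpolation=cv2.INTER_CUBIC)[:,:,::-1])
```

```text
a 14.5 [548.6  21.1  35.8] [-2.8 -0.6  5.9] 37.5
lift 15.44 [547.7  21.2 128.9] [ 0.4 -0.2 -4.1] 37.1
lift 15.4417 [547.7  21.2 128.9] [-0.12  0.29  1.72  0.    1.13  1.76]
```

View pics/lift.png

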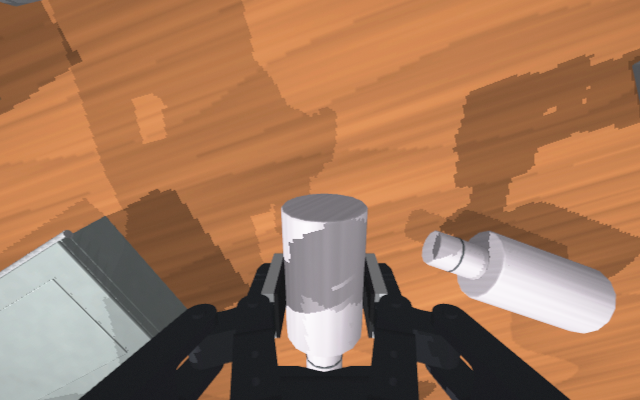

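View pics/sl.png

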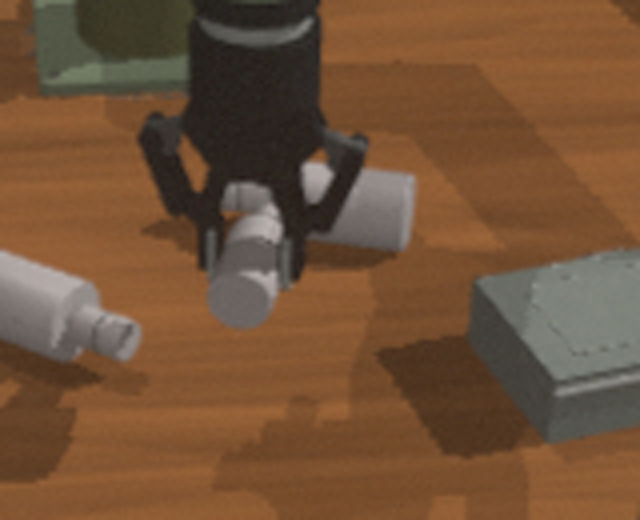

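The post is held, tenon toward the gripper's back and thick end forward (barrel (325,265) in the wrist view). The scene crop also shows the lid flat. Checking the post's height and tilt in the grip from wrist depth.

```bash
cat >> h.py <<'E'
def postfit(name,rows=(215,325)):
    from scipy.optimize import least_squares
    T=optics.camera_params("wrist")["T_tool_cam"];f=np.load(f"pics/{name}.npz");d=f["d"];K=optics.camera_params("wrist")["mtx"]
    v,u=np.mgrid[0:400,0:640];P=np.stack([(u-K[0,2])/K[0,0]*d,(v-K[1,2])/K[1,1]*d,d],-1);P=P@T[:3,:3].T+T[:3,3]
    Q=P[rows[0]:rows[1],295:357].reshape(-1,3);Q=Q[(Q[:,2]<15)&(Q[:,2]>-30)]
    def g(a): # axis: y=a0+a1 x, z=a2+a3 x
        return np.hypot((Q[:,1]-a[0]-a[1]*Q[:,0])/np.hypot(1,a[1]),(Q[:,2]-a[2]-a[3]*Q[:,0])/np.hypot(1,a[3]))-20
    r=least_squares(g,[0,0,14,0],loss="soft_l1");print(name,"axis y0,yslope,z0,zslope(tool)",r.x.round(3),"std",r.fun.std().round(2),len(Q))
    S=P[150:330,295:357].reshape(-1,3);S=S[(S[:,2]<40)&(np.hypot(S[:,1]-r.x[0],S[:,2]-r.x[2]-r.x[3]*S[:,0])<22)];print("front x",np.percentile(S[:,0],[98,99.5,100]).round(1))
    return r.x
E
python3 - <<'E'
from h import *
postfit("lift")
E
```

```text
lift axis y0,yslope,z0,zslope(tool) [-1.067e+00  2.000e-03  1.659e+01  4.000e-03] std 0.91 6797
front x [38.1 38.2 38.6]
```

Run:
```python
from h import *
def st(l):
    s=sensors.read_state();print(l,round(s["t"],2),s["eef_pos"].round(1),s["force"].round(1),round(s["grip_width"],1));return s
psi=.205;x=np.array([np.cos(psi),np.sin(psi)]);y=np.array([np.sin(psi),-np.cos(psi)])
b=np.array([503.5,-291.1])-3.3*x+1.07*y; st("0")
ctrl.move_ptp([*(b-8*x),150],Rz(psi)); ctrl.hold(.2); st("above"); wsave("av")
```

```text
0 15.54 [547.6  21.2 128.6] [-0.4  0.6 -3.6] 37.6
above 16.96 [ 493.1 -293.2  149.8] [-0.   0.3 -3.4] 37.2
av 16.9583 [ 493.1 -293.2  149.8] [-0.69  0.31  1.64  0.    1.19  0.68]
```

View pics/av.png

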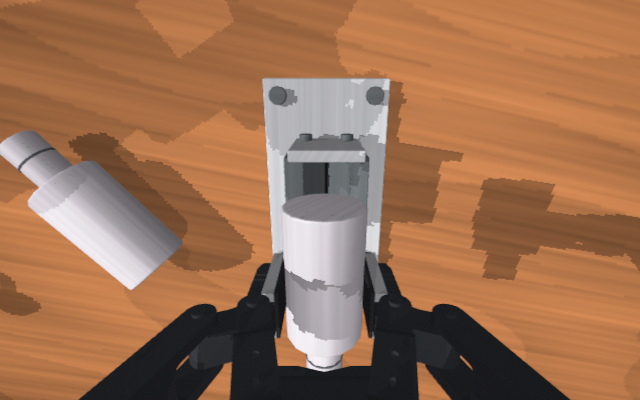

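av shows the post centred over the V: barrel front at (322,208), V groove at (325,178), stop ahead at row 155. Lowering, then sliding to the stop.

Run:
```python
from h import *
def st(l):
    s=sensors.read_state();print(l,round(s["t"],2),s["eef_pos"].round(1),s["force"].round(1),round(s["grip_width"],1));return s
psi=.205;x=np.array([np.cos(psi),np.sin(psi)]);y=np.array([np.sin(psi),-np.cos(psi)])
b=np.array([503.5,-291.1])-3.3*x+1.07*y; a=b-8*x
ctrl.move_l([*a,92],vel=80); st("92")
hit=ctrl.move_l([*a,78],vel=20,threshold=8); s=st(hit)
```

```text
92 17.88 [ 493.  -294.8   92.4] [-0.8  0.  -3.2] 37.3
True 18.41 [ 492.8 -294.7   82.5] [-0.8  0.2  4.5] 36.7
```

Run:
```python
from h import *
def st(l):
    s=sensors.read_state();print(l,round(s["t"],2),s["eef_pos"].round(1),s["force"].round(1),round(s["grip_width"],1));return s
psi=.205;x=np.array([np.cos(psi),np.sin(psi)]);y=np.array([np.sin(psi),-np.cos(psi)])
b=np.array([503.5,-291.1])-3.3*x+1.07*y
hit=ctrl.move_l([*(b+5*x),82.3],vel=15,threshold=12); s=st(hit)
print("along from home",(s["eef_pos"][:2]-b)@x,"lat",(s["eef_pos"][:2]-b)@y)
wsave("slid"); postfit("slid")
```

```text
True 19.18 [ 500.8 -293.1   82.6] [-0.9 -0.3  3.6] 36.9
along from home 0.2662883251289881 lat 0.3105996029564793
slid 19.1833 [ 500.8 -293.1   82.6] [-0.68  0.42  1.66 -0.01  1.07  0.69]
slid axis y0,yslope,z0,zslope(tool) [-9.9900e-01  2.0000e-03  1.6561e+01 -1.0000e-03] std 0.97 6798
front x [46.5 46.6 46.9]
```

View pics/slid.png

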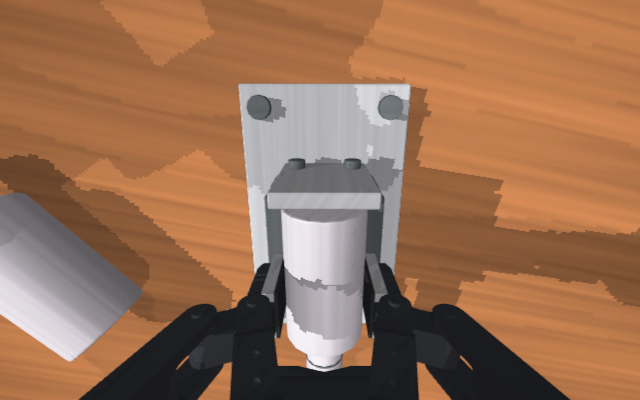

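Run:
```python
from h import *
def st(l):
    s=sensors.read_state();print(l,round(s["t"],2),s["eef_pos"].round(2),s["force"].round(1),"ax",round(float(s["force"][:2]@x),1),"mom",s["wrist_torque"].round(2),round(s["grip_width"],1));return s
psi=.205;x=np.array([np.cos(psi),np.sin(psi)])
ctrl.gripper_to(30,110); s=st("grip"); p=s["eef_pos"].copy(); t=p.copy()
for i in range(6):
    t[:2]+=.4*x; ctrl.move_l(t,vel=10); ctrl.hold(.1); s=st("fwd")
    if s["force"][:2]@x<-10: break
for i in range(8):
    t[2]-=.5; ctrl.move_l(t,vel=10); ctrl.hold(.1); s=st("dn")
    if s["force"][2]>30: break
print(t); np.save("t.npy",t); wsave("press"); postfit("press")
```

```text
grip 19.45 [ 500.8  -293.08   82.65] [-1.7  0.1  5.9] ax -1.6 mom [-0.02  0.06 -0.  ] 37.0
fwd 19.85 [ 500.86 -293.1    82.69] [-3.7 -0.6  5.1] ax -3.8 mom [-0.11  0.34 -0.05] 36.7
fwd 20.2 [ 500.87 -293.08   82.69] [-4.3  0.1  5.4] ax -4.2 mom [-0.2   0.56 -0.04] 36.6
fwd 20.55 [ 500.89 -293.08   82.68] [-7.1 -1.   6.5] ax -7.1 mom [-0.23  0.73 -0.01] 37.1
fwd 20.9 [ 500.92 -293.06   82.66] [-6.7 -0.9  6.7] ax -6.7 mom [-0.27  0.93 -0.01] 36.3
fwd 21.25 [ 500.93 -293.12   82.67] [-7.4 -0.6  7.5] ax -7.3 mom [-0.32  1.12 -0.01] 36.8
fwd 21.6 [ 500.96 -293.08   82.68] [-9.8 -0.7  7.8] ax -9.8 mom [-0.33  1.26 -0.02] 36.9
dn 21.95 [ 500.98 -293.08   82.65] [-9.6 -2.5 10.7] ax -9.9 mom [-0.23  1.44 -0.03] 36.7
dn 22.3 [ 500.97 -293.1    82.62] [-9.9 -0.6 13.1] ax -9.9 mom [-0.07  1.63 -0.04] 36.5
dn 22.65 [ 500.98 -293.08   82.6 ] [-11.6   0.3  14.7] ax -11.3 mom [ 0.06  1.75 -0.07] 36.5
dn 23.0 [ 500.96 -293.1    82.57] [-13.1   0.8  19.6] ax -12.7 mom [ 0.13  1.94 -0.05] 36.6
dn 23.35 [ 500.97 -293.11   82.55] [-14.5   1.9  20.5] ax -13.8 mom [ 0.23  2.12 -0.05] 36.6
dn 23.7 [ 500.99 -293.14   82.58] [-15.3   2.1  23.1] ax -14.6 mom [ 0.31  2.23 -0.04] 36.8
dn 24.05 [ 501.01 -293.14   82.55] [-15.3   3.6  27. ] ax -14.3 mom [ 0.45  2.44 -0.05] 36.9
dn 24.4 [ 501.02 -293.15   82.53] [-16.6   2.6  28.1] ax -15.7 mom [ 0.63  2.57 -0.06] 36.5
[ 503.15267304 -292.59095194   78.64926656]
press 24.4 [ 501.  -293.1   82.5] [-0.67  0.42  1.65 -0.01  1.08  0.7 ]
press axis y0,yslope,z0,zslope(tool) [-1.0430e+00  2.0000e-03  1.6537e+01 -6.0000e-03] std 1.08 6799
front x [46.5 46.6 46.8]
```

Run:
```python
from h import *
for n,sl in (("lift",.004),("slid",-.001),("press",-.006)):
    M=np.load(f"pics/{n}.npz")["M"];T=optics.camera_params("wrist")["T_tool_cam"];R=M[:3,:3]@T[:3,:3].T
    v=R@np.array([1,.002,sl]);print(n,"axis dir world",v.round(4),"yaw",np.arctan2(v[1],v[0]))
p,d=optics.grab_frame("scene");cv2.imwrite("pics/sp.png",cv2.resize(p[120:270,130:290],None,fx=4,fy=4,interpolation=cv2.INTER_CUBIC)[:,:,::-1])
cv2.imwrite("pics/sfull.png",p[:,:,::-1])
```

```text
lift axis dir world [ 0.9509 -0.3093 -0.0078] yaw -0.31450896384692056
slid axis dir world [ 0.9792  0.2026 -0.0081] yaw 0.20399454162765604
press axis dir world [ 0.9791  0.2032 -0.0097] yaw 0.2045993766544022
```

View pics/sp.png

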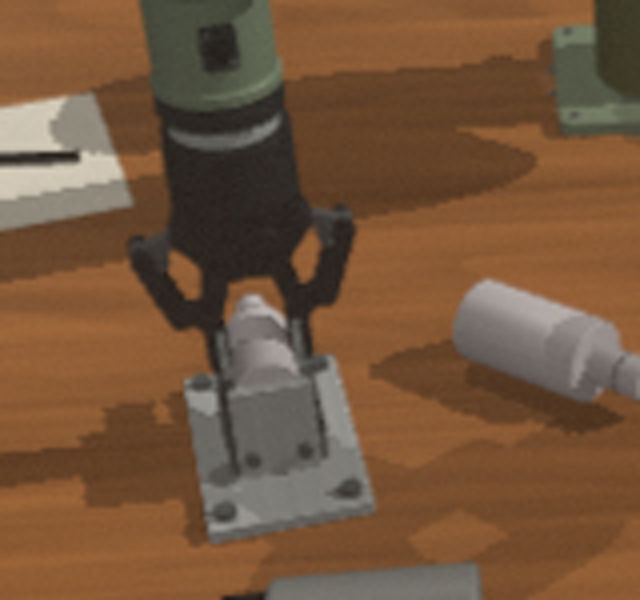

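View pics/press.png

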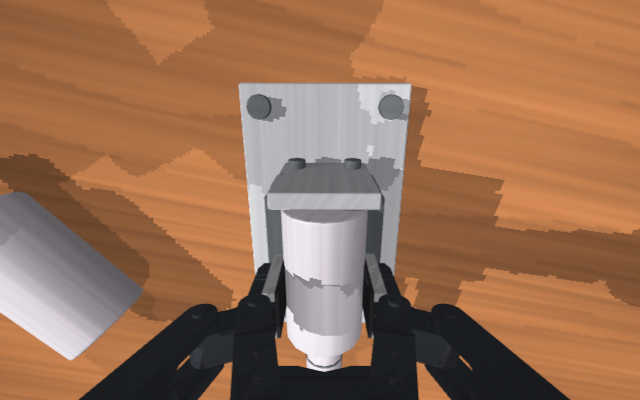

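View pics/sfull.png

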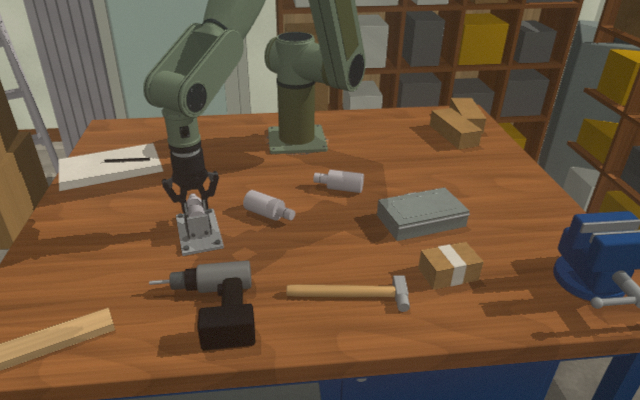

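sp and press show the barrel seated in the V: end face against the stop (row 205), tenon out of the open end at (324,362). The full scene shows the lid shut, with the hammer, drill and box where they were. Checking that the hold is steady, then handing in.

Run:
```python
from h import *
ctrl.hold(.8); s=sensors.read_state();print(s["t"],s["eef_pos"].round(2),s["force"].round(1),s["grip_width"])
print(ctrl.finish_job())
```

```text
25.3 [ 500.99 -293.13   82.5 ] [-15.9   3.9  28.5] 36.60691205940466
the job is handed in; nothing more can be done
None
```

I pressed the case lid shut, then laid the smallest post in the V-block, and handed the job in at 25.3 s while still gripping it and pressing it down.

- **Lid:** It stopped firmly at 50 mm above the bench under about 55 N, and the wrist depth and scene pictures afterwards showed it flat. I could not sense the catch snapping directly. That push was higher than I meant, because the force threshold restarts with each move. It was well under the 120 N wrist limit, and it came from the fingertips rather than the gripper body.
- **Post:** Its tenon sticks out of the open end and its end face is against the stop with about 16 N of push. It is pressed down with about 28 N. The pose held for the last 0.8 s before hand-in.
- **Fit:** The post's axis came out at 66.0 mm against the expected 66.8 mm, which is within the camera calibration. Its direction matches the V (0.2046 against 0.205 rad). The measured tilt of about 0.01 rad is nearly the same as the 0.008 rad measured just after lifting it off the flat bench, so I take it as camera bias.
- **Disagreements:** The gripper reads 37 mm on a 40 mm barrel, though the grip is steady. The top camera put the V-block about 3 mm off from the wrist camera, and I used the wrist camera.
- **Bystanders:** The hammer, drill and screw box looked unmoved in the last scene picture.

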